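Post a spent battery through a self-closing flap

ROBOT

A 6-joint arm with a two-finger parallel gripper is mounted at the origin on the work surface. World frame = base frame: x ahead of the robot, y to its left, z up, the work surface at z = 0. Lengths are in m, angles in degrees, forces in N, time in s.
With the tool pointing down it reaches from about 0.4 to 0.825 m from the base axis. Payload 7 kg.
Tool frame: the origin (TCP) lies midway between the tips of the shut fingers; the grasp point (between the pads) lies r.grasp_offset behind it (r.grasp_offset is the distance from the TCP to the grasp point, in m); x points along the fingers, z is the direction in which the jaws open and shut, and the axes are right-handed (so a half turn about x gives the same grasp; the last joint's range is limited). The gripper opens to 88 mm and grips with 3 to 60 N. Pads are 19 mm wide; open, the fingers measure 130 mm over their backs; the gripper's body (78 mm by 193 mm) begins 47 mm behind the grasp point.
Start: joints at [-49.842, 20.546, 0.682, 0, -70.136, -16.507], TCP at [0.271, -0.618, 0.227] pointing down, gripper open.
Joint ranges: [-176.03, 176.03], [-82.01, 121.73], [-58.28, 71.71], [-173.87, 95.51], [-174.79, -0.11], [-173.66, 173.66]. Speed limits (degrees/s): [136.94, 136.94, 172.46, 180, 180, 180].

INTERFACE

Orientations are given as [roll, pitch, yaw] about the fixed x, y, z axes, in that order (R = Rz(yaw) Ry(pitch) Rx(roll)).
In Python, from plant import readout, vision, close_job, r gives the robot as it stands.
- The arm moves only by the shell command python3 -m handwheel 'ROWS' [OPENING] [FORCE]. ROWS is JSON, a list that holds one entry, the list of rows, each a list of 4 numbers: the shift along the world's x, y, z in units of 40 mm (1.0 is 40 mm), then the turn about the world's z in units of 5 degrees (1.0 is 5 degrees). In form: [[[tx, ty, tz, roll], ...]]. A call has 1 to 8 rows; each row shifts and turns the pose as measured when the row begins; what a row does not reach is not made up. A row lasts 1/10 s, in which the tool goes at most 50 mm and 8.59 degrees, less where a joint would pass 70% of its speed; a pose out of reach is approached as far as the arm can. A call is refused whole if a number of a shift passes 1 or a number of a turn 1, either way. A call with a gripper value outside its range is refused whole. OPENING is the finger opening in mm, from 0 to 87.6, set as the call begins (- or left out, the last holds). The fingers move at their own pace and stop on an object; FORCE is the grip in N (left out, the last holds). Time passes only in rows, so rows that do not move let the fingers close. It gives the time, the measured TCP pose, the force and the opening at its end, in the units of the state.
- readout.get_state(): the state, without advancing time (a new reading comes with each control period).
- vision.capture(name): name is "scene" or "top"; returns the picture (384x512x3 uint8, blue, green, red); there is no depth.
- vision.get_calibration(name): a dict with "intrinsics" (3x3 intrinsics, pixels), "pose" (4x4, takes a point from camera to world coordinates). Camera axes: x right, y up, looking along -z (the intrinsics and any distortion apply to the point x, -y, -z); pixel columns grow to the right and rows downward; lengths in m; the calibration is good to about 2 mm. A picture is of the moment at which its call begins. get_calibration takes no time and is no camera call.
- close_job(): hands the job in, once; it reports no verdict.
The state is a dict: "time_s": time; "joints": joint angles; "qd": joint speeds; "joint_torque": joint torques, N m; "tcp_pos": TCP position; "eef_rot": TCP orientation; "contact_force": force on the tool from outside, world axes, zero at the start; "moment": the same for the moment, N m; "gripper_width": finger opening in m.
Only numpy, scipy, OpenCV 4.12 (cv2) and the standard library are available. Lean on these libraries where they do the work, as an engineer would, in place of code of your own. Each camera call takes 0.05 s, during which the arm holds its last target.

TASK

Throw the spent battery away: with one finger push the upright plate of the collection box's flap sideways so that the flap swings off the drop hole, and while that finger holds it open push the battery along its chute with the other finger until it drops into the box. Then take the hand away so that the flap closes by itself over the hole. Only push: do not lift the battery, and leave the other things on the box and the desk where they are.

Things in the scene. Friction and masses are not known exactly. Their poses are not given: they have to be found in the camera images.
- box: Battery collection box, fixed: hollow white box 220 (x) x 170 (y) x 80 mm high, its top a flat grey deck 4 mm thick. Origin on the desk; the box reaches from x = -115 to +105 and y = -85 to +85 mm in its own frame. Its x axis runs along the chute towards the hole (away from the robot, give or take 0.4 rad of yaw), y to the left, z up. Numbers below in 'box frame' are mm in this frame.
- hole (a point): Centre of the rectangular drop hole in the deck (box frame 22.5, 0, 80). The hole spans x = 0 to 45 and y = -17 to +17 in the box frame. It is covered by the flap.
- chute (a point): Middle of the chute, on the deck (box frame -33.5, 0, 80). The chute is the strip of deck along y = 0 between two ribs 5 mm high and 3 mm thick at y = -12.2 and +12.2 (their middles), from x = -55 to -12 in the box frame. The deck behind it and beside it is flat.
- cell: The spent battery: black cylinder with steel ends, 18 mm in diameter, 35 mm long, 18 to 35 g, lying in the chute with its axis along it. Origin at its centre, x along its axis. At the start its end nearer the robot is 47 to 57 mm before the hole's near edge. It tips into the hole when its centre has passed that edge; push it until it drops.
- flap (a joint): The flap: aluminium blade 82 x 52 x 3 mm lying 1 to 4 mm above the deck; swivels on an upright pin at box frame x = 68, y = 12. 0 = shut; grows (rad, to 2.3) as it opens, clockwise from above, the blade going to the box's +y. A spring shuts it (1 to 2 N at the plate). The battery needs about 0.6 rad to enter, 0.9 to fall. Pushing the battery against it cannot open it; its edge stays beyond x = -9.
- pin (a point): The flap's upright push plate: 4 mm thick, 32 mm high (4 to 36 mm above the deck), turning with the flap. This point: on the pin's axis at deck height, axes parallel to the box's when shut. It lies on a line through the pin, 15 to 74 mm from it, 10 degrees from this frame's -x axis towards its -y. Shut, it runs along the blade's middle over the hole. Push its -y side towards the box's +y.
- fin_top (a point): Middle of the push plate's top edge, 36 mm above the deck, 45 mm from the pin.
- dropper_a: Bystander: small dropper bottle on the box's deck, 24 mm wide, 55 mm high. Origin under its foot.
- cap: Bystander: loose green bottle cap on the box's deck, 28 mm wide, 12 mm high. Origin under its foot.
- dropper_b: Bystander: dropper bottle on the desk, 28 mm wide, 75 mm high, to the robot's right. Origin under its foot.
- dropper_c: Bystander: dropper bottle on the desk, 28 mm wide, 80 mm high, to the robot's right. Origin under its foot.
- flask: Bystander: glass bottle, 60 mm wide, 150 mm high, to the robot's left. Origin under its foot.
- mouse: Bystander: black computer mouse, 105 x 62 x 34 mm, on a fixed mouse pad to the robot's left. Origin under it.
- remote: Bystander: black remote control, 150 x 45 x 18 mm, beyond the box. Origin under it.

How it is judged:
By the outcome, as a careful person would: the job done as asked, in the order asked, and still so for the second after the job is handed in, with the robot touching nothing.
It also fails if it takes over 35 s, if anything falls off the work surface, if the arm or the gripper's body presses on something with over 40 N, if the wrist force passes 120 N, or if a joint passes its speed limit or range.

## Working session

There is one attempt and no reset: what is moved stays moved. The work goes in short steps, Python scripts to look and compute and a shell command to move; the robot and the scene stay as the last step left them, time stands still between calls to the robot, and variables do not carry over. Pictures are saved under pics/ and viewed, and the job is handed in when it is done.

```bash
ls; mkdir -p pics
python3 - <<'E'
from plant import readout, vision, r
import cv2,json
print(readout.get_state()); print(r.grasp_offset)
for n in("scene","top"):
    im=vision.capture(n); cv2.imwrite(f"pics/{n}0.png",im)
    c=vision.get_calibration(n); print(n,c)
E
```

```text
pics
{'time_s': 0.0, 'joints': array([-4.98417336e+01,  2.05914637e+01,  6.34646839e-01, -1.95924200e-02,
       -7.01360468e+01, -1.65075571e+01]), 'qd': array([-0.00731182, -0.09826179,  0.03661898,  0.06170769,  0.05337931,
       -0.00179856]), 'joint_torque': array([ 5.36458665e-04, -5.82726073e+01,  2.93063325e+01,  6.99733302e+00,
        6.89477936e-03, -1.80313100e-04]), 'tcp_pos': array([ 0.27057064, -0.61787194,  0.22563066]), 'eef_rot': array([  5.29082083,  89.90532684, 118.93485797]), 'contact_force': array([-0.56353404, -0.44629954,  0.86561561]), 'moment': array([0.00922182, 0.05933835, 0.01851809]), 'gripper_width': 0.08740277710436667}
0.0188
scene {'intrinsics': array([[438.53779593,   0.        , 265.04249423],
       [  0.        , 438.53779593, 184.14179103],
       [  0.        ,   0.        ,   1.        ]]), 'pose': array([[ 0.04229936, -0.84537407,  0.53249737,  1.21075708],
       [ 0.99898942,  0.02768078, -0.0354105 , -0.01695368],
       [ 0.01519518,  0.53345708,  0.84569063,  1.04147156],
       [ 0.        ,  0.        ,  0.        ,  1.        ]])}
top {'intrinsics': array([[496.5069371 ,   0.        , 249.22268295],
       [  0.        , 496.5069371 , 191.35559625],
       [  0.        ,   0.        ,   1.        ]]), 'pose': array([[-0.01643743,  0.9940302 , -0.10785992,  0.44582512],
       [-0.9998212 , -0.01533223,  0.01106794,  0.00864115],
       [ 0.00934813,  0.10802257,  0.99410449,  1.56143013],
       [ 0.        ,  0.        ,  0.        ,  1.        ]])}
```

View pics/scene0.png

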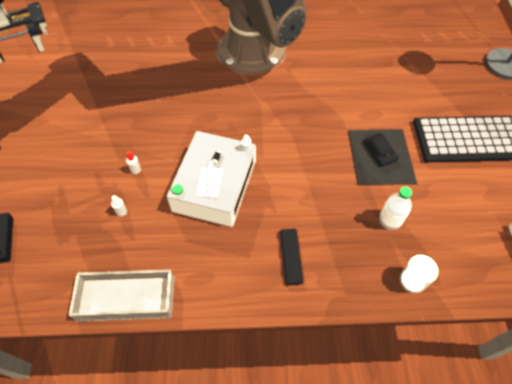

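View pics/top0.png

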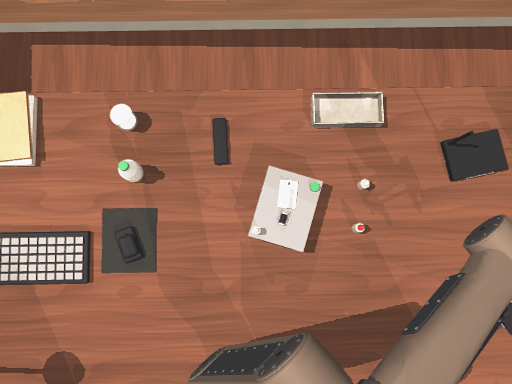

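The top view shows the box around (287,210), the battery near (284,218), the flap around (287,193), the cap at (315,187) and dropper_a at (257,231). I'll zoom in.

Run:
```python
import cv2
a=cv2.imread("pics/top0.png")[155:265,235:345]; cv2.imwrite("pics/topz.png",cv2.resize(a,(600,600),interpolation=cv2.INTER_CUBIC)[:600])
a=cv2.imread("pics/scene0.png")[122:232,160:270]; cv2.imwrite("pics/scz.png",cv2.resize(a,(600,600),interpolation=cv2.INTER_CUBIC))
```

```text
(no output)
```

View pics/topz.png

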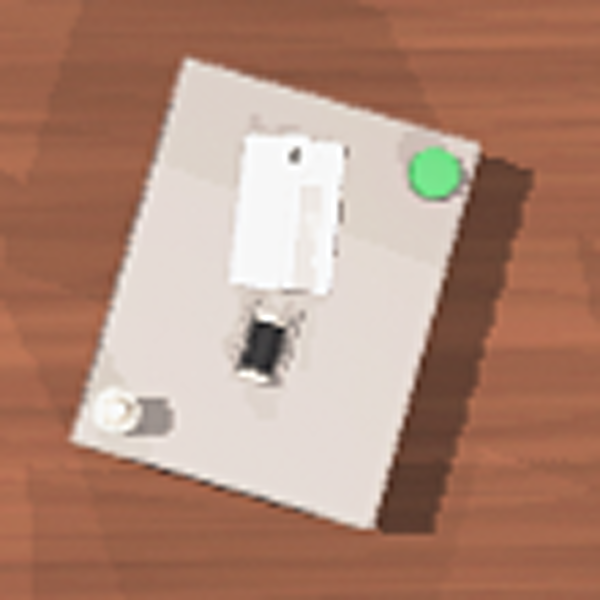

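View pics/scz.png

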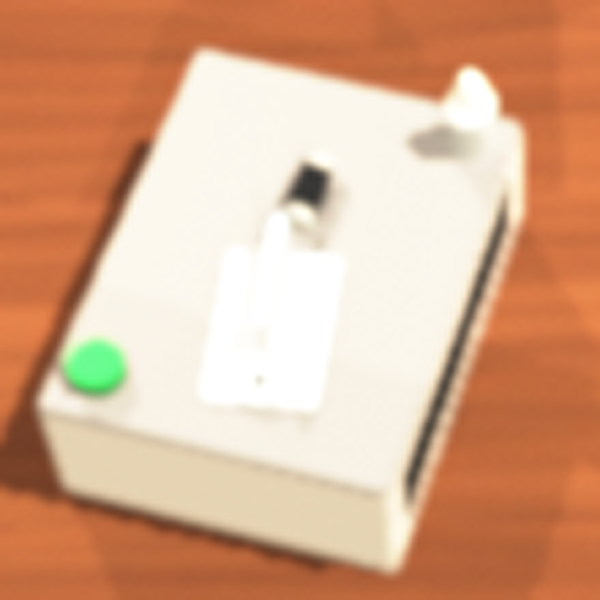

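```bash
cat > h.py <<'E'
import numpy as np
from plant import vision
C={n:vision.get_calibration(n) for n in("scene","top")}
def proj(n,P):
    P=np.atleast_2d(P); T=np.linalg.inv(C[n]["pose"]); c=P@T[:3,:3].T+T[:3,3]
    q=np.c_[c[:,0],-c[:,1],-c[:,2]]@C[n]["intrinsics"].T
    return q[:,:2]/q[:,2:]
def ray(n,uv,z):
    K=C[n]["intrinsics"];d=np.linalg.solve(K,[uv[0],uv[1],1]);d=np.array([d[0],-d[1],-d[2]])
    T=C[n]["pose"];d=T[:3,:3]@d;o=T[:3,3];return o+d*(z-o[2])/d[2]
s=110/600
tz=lambda u,v:(235+u*s-.4,155+v*s-.4)
sz=lambda u,v:(160+u*s-.4,122+v*s-.4)
E
cat > fit.py <<'E'
from h import *
from scipy.optimize import least_squares
B=np.array([[105,85],[105,-85],[-115,-85],[-115,85]])/1e3
t=[tz(187,60),tz(480,145),tz(375,528),tz(72,440)]
sc=[sz(392,492),sz(40,405),sz(203,48),sz(520,122)]
def W(p,b,z):
    b=np.atleast_2d(b);c,s_=np.cos(p[2]),np.sin(p[2]);xy=b@np.array([[c,s_],[-s_,c]])+p[:2]
    return np.c_[xy,np.full(len(xy),z)]
def f(p,use):
    o=[]
    if 't' in use:o.append(proj("top",W(p,B,.08))-t)
    if 's' in use:o.append(proj("scene",W(p,B,.08))-sc)
    return np.concatenate(o).ravel()
for u in("t","s","ts"):
    r=least_squares(f,[.45,-.1,-.2],args=(u,));print(u,r.x,np.degrees(r.x[2]),np.abs(r.fun).max())
p=r.x; np.save("p.npy",p)
def tobox(w): 
    c,s_=np.cos(p[2]),np.sin(p[2]);return (np.array(w[:2])-p[:2])@np.array([[c,-s_],[s_,c]])*1e3
for n,uv,z in [("top",tz(265,347),.098),("scene",sz(308,185),.098),("top",tz(295,154),.084),("scene",sz(260,378),.084),("top",tz(436,172),.092),("scene",sz(95,367),.092),("top",tz(117,409),.135),("scene",sz(470,85),.135),("top",tz(253,378),.089),("top",tz(273,312),.089),("top",tz(313,185),.116),("top",tz(300,287),.116),("scene",sz(275,215),.116),("scene",sz(255,330),.116)]:
    w=ray(n,uv,z);print(n,z,w[:2].round(4),tobox(w).round(1))
print("dropb/c",ray("top",(360,228),.07),ray("top",(365,184),.07))
E
python3 fit.py
```

```text
t [ 0.55933611 -0.11767692 -0.3022774 ] -17.319219036927514 0.32978556759360345
s [ 0.5577389  -0.11400495 -0.30541546] -17.499016640562896 0.3454126439220886
ts [ 0.55851824 -0.11558331 -0.30354911] -17.39208282281829 1.0240020997396755
top 0.098 [ 0.5234 -0.1065] [-36.2  -1.8]
scene 0.098 [ 0.5229 -0.1033] [-37.6   1.1]
top 0.084 [ 0.63   -0.1266] [71.5 10.8]
scene 0.084 [ 0.6234 -0.125 ] [64.8 10.4]
top 0.092 [ 0.6179 -0.2029] [ 82.8 -65.5]
scene 0.092 [ 0.6198 -0.2007] [ 83.9 -63. ]
top 0.135 [ 0.4901 -0.025 ] [-92.4  66. ]
scene 0.135 [ 0.4931 -0.0233] [-90.   68.5]
top 0.089 [ 0.5071 -0.1003] [-53.6  -0.8]
top 0.089 [ 0.5429 -0.112 ] [-16.   -1.3]
top 0.116 [ 0.6091 -0.133 ] [53.5 -1.5]
top 0.116 [ 0.5542 -0.1246] [-1.4 -9.9]
scene 0.116 [ 0.553  -0.1169] [-4.8 -2.9]
scene 0.116 [ 0.6172 -0.1244] [58.7  9.1]
dropb/c [ 0.49180437 -0.33887968  0.07      ] [ 0.62466769 -0.35948149  0.07      ]
```

```bash
cat > st.py <<'E'
import sys,numpy as np
from plant import readout
from scipy.spatial.transform import Rotation as R
p=np.load("p.npy");c,s=np.cos(p[2]),np.sin(p[2]);M=np.array([[c,-s],[s,c]])
S=readout.get_state();t=S["tcp_pos"]
z=R.from_euler("xyz",S["eef_rot"],degrees=True).as_matrix()[:,2]
a=np.degrees(np.arctan2(z[1],z[0]));w=S["gripper_width"]*1e3
b=(t[:2]-p[:2])@M*1e3
phi=((a-np.degrees(p[2]))+90)%180-90
D=w+21;e=np.array([np.cos(np.radians(phi)),np.sin(np.radians(phi))])
print("t",round(S["time_s"],2),"tcp",t.round(4),"box",b.round(1),"jaw",round(a,1),"phi",round(phi,1),"w",round(w,1),"F",S["contact_force"].round(1),"A",(b+e*D/2).round(1),"B",(b-e*D/2).round(1))
print("J",S["joints"].round(0))
if len(sys.argv)>4:
    g=np.array([float(sys.argv[1]),float(sys.argv[2])]); d=M@(g-b)/40; print("need rows xyz",d.round(2),round((float(sys.argv[3])/1e3-t[2])*1e3/40,2),"turn",round((float(sys.argv[4])-phi)/5,2))
E
python3 st.py -32.3 -40 190 25
```

```text
t 0.1 tcp [ 0.2706 -0.6179  0.2257] box [-124.6 -565.4] jaw 113.6 phi -49.0 w 87.6 F [-0.  -0.   0.8] A [ -89.  -606.4] B [-160.3 -524.5]
J [-50.  21.   1.  -0. -70. -17.]
need rows xyz [ 6.13 11.85] -0.89 turn 14.79
```

```bash
python3 -m handwheel '[[[0.4,0.75,0,0.95],[0.4,0.75,0,0.95],[0.4,0.75,0,0.95],[0.4,0.75,0,0.95],[0.4,0.75,0,0.95],[0.4,0.75,0,0.95],[0.4,0.75,0,0.95],[0.4,0.75,0,0.95]]]' 71 | tail -5; python3 st.py -32.3 -40 190 25
```

```text
time_s: 0.9
tcp_pos: [0.398, -0.3707, 0.2203]
eef_rot: [5.6, 89.4, 158.3]
contact_force: [0.4, -0.5, 0.1]
gripper_width: 0.0705
t 0.9 tcp [ 0.398  -0.3707  0.2203] box [ -76.9 -291.4] jaw 152.7 phi -10.0 w 70.5 F [ 0.4 -0.5  0.1] A [ -31.9 -299.3] B [-122.  -283.5]
J [-22.   9. -16.   0. -66.  -5.]
need rows xyz [2.94 5.66] -0.76 turn 6.99
```

```bash
python3 -m handwheel '[[[0.4,0.75,0,0.95],[0.4,0.75,0,0.95],[0.4,0.75,0,0.95],[0.4,0.75,0,0.95],[0.4,0.75,0,0.95],[0.4,0.75,0,0.95],[0.4,0.75,0,0.95],[0.3,0.6,0,0.8]]]' | tail -5; python3 st.py -32.3 -40 140 25
```

```text
time_s: 1.7
tcp_pos: [0.5242, -0.1247, 0.2188]
eef_rot: [-0.9, 89.3, -169.4]
contact_force: [0.9, -0.0, -0.6]
gripper_width: 0.0711
t 1.7 tcp [ 0.5242 -0.1247  0.2188] box [-30. -19.] jaw -168.4 phi 29.0 w 71.1 F [ 0.9 -0.  -0.6] A [10.3  3.3] B [-70.3 -41.3]
J [  7.   8. -17.   0. -66.   4.]
need rows xyz [-0.21 -0.48] -1.97 turn -0.79
```

```bash
python3 -m handwheel '[[[-0.1,-0.25,-0.4,-0.4],[-0.1,-0.25,-0.4,-0.4],[0,0,-0.4,0],[0,0,-0.4,0],[0,0,0,0]]]' | tail -5; python3 st.py -32.3 -40 90 25
python3 - <<'E'
from plant import vision
import cv2
a=vision.capture("scene")[112:242,150:280];cv2.imwrite("pics/s1.png",cv2.resize(a,(600,600),interpolation=cv2.INTER_CUBIC))
E
```

```text
time_s: 2.2
tcp_pos: [0.5171, -0.1407, 0.1516]
eef_rot: [-3.9, 89.2, -176.0]
contact_force: [-0.5, 0.6, -0.7]
gripper_width: 0.071
t 2.2 tcp [ 0.5171 -0.1407  0.1516] box [-32.  -36.4] jaw -172.1 phi 25.3 w 71.0 F [-0.5  0.6 -0.7] A [  9.6 -16.7] B [-73.6 -56.1]
J [  6.  12. -22.  -0. -57.   2.]
need rows xyz [-0.03 -0.08] -1.54 turn -0.06
```

View pics/s1.png

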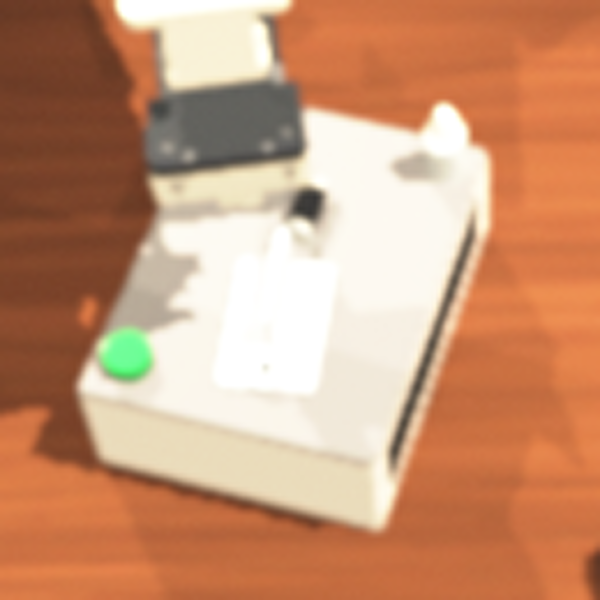

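Run:
```python
from h import *
from plant import readout
import cv2
from scipy.spatial.transform import Rotation as R
S=readout.get_state();t=S["tcp_pos"];m=R.from_euler("xyz",S["eef_rot"],degrees=True).as_matrix()
print(m.round(3))
im=vision.capture("scene").copy(); tp=vision.capture("top")
big=cv2.resize(im[112:242,150:280],(600,600),interpolation=cv2.INTER_CUBIC)
k=600/130
for sgn in(-1,1):
  for dy in(-.0095,.0095):
   for th in (.0355,.0565):
    for x in (0,-.06):
     q=proj("scene",t+m@[x,dy,sgn*th])[0];q=((q-[150,112]+.5)*k).astype(int);cv2.circle(big,tuple(int(i) for i in q),3,(255,0,0) if sgn>0 else (0,0,255),-1 if x==0 else 1)
cv2.imwrite("pics/s2.png",big)
cv2.imwrite("pics/t2.png",cv2.resize(tp[150:270,225:345],(600,600),interpolation=cv2.INTER_CUBIC))
```

```text
[[-0.012  0.138 -0.99 ]
 [-0.001 -0.99  -0.138]
 [-1.    -0.     0.012]]
```

View pics/s2.png

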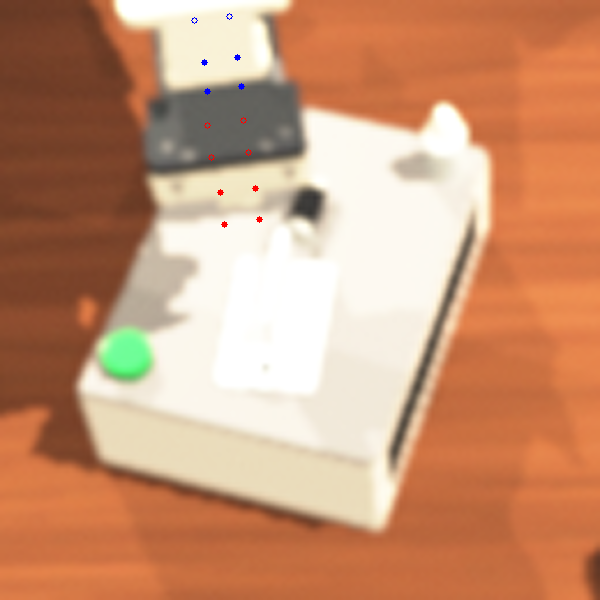

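View pics/t2.png

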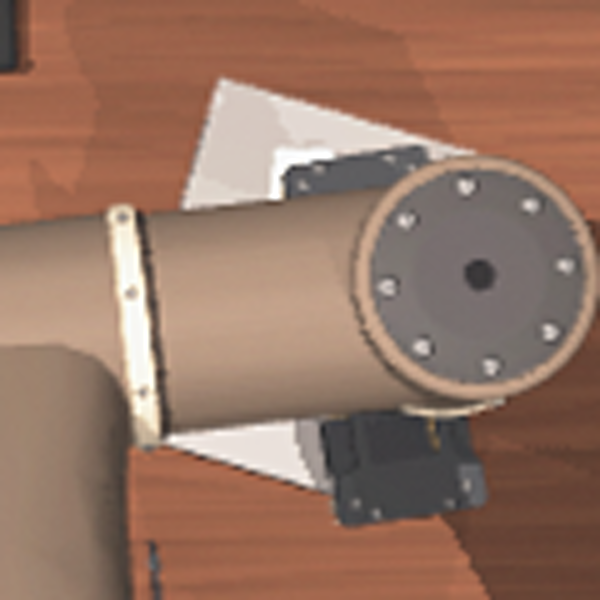

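Run:
```python
from plant import vision
import cv2,numpy as np
a=vision.capture("scene")[140:190,170:235].astype(float)
a=np.clip((a-130)*255/125,0,255).astype(np.uint8)
g=cv2.resize(a,(780,600),interpolation=cv2.INTER_CUBIC);g=cv2.createCLAHE(4,(4,4)).apply(cv2.cvtColor(g,cv2.COLOR_BGR2GRAY));cv2.imwrite("pics/s3.png",g)
```

```text
(no output)
```

View pics/s3.png

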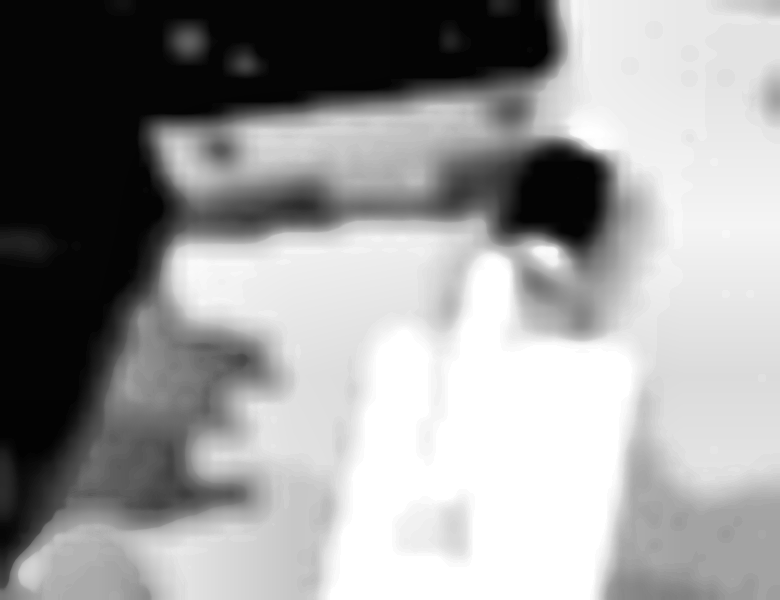

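```bash
python3 -m handwheel '[[[-0.03,-0.08,-0.4,0],[0,0,-0.4,0],[0,0,-0.4,0],[0,0,-0.2,0],[0,0,0,0]]]' | tail -5; python3 st.py -32.3 -40 89 25
```

```text
time_s: 2.9
tcp_pos: [0.5219, -0.1442, 0.1028]
eef_rot: [137.6, 89.8, -34.4]
contact_force: [-0.3, 0.9, 0.5]
gripper_width: 0.0711
t 2.9 tcp [ 0.5219 -0.1442  0.1028] box [-26.4 -38.3] jaw -172.0 phi 25.4 w 71.1 F [-0.3  0.9  0.5] A [ 15.2 -18.5] B [-68. -58.]
J [  5.  15. -26.   0. -49.   3.]
need rows xyz [-0.15  0.  ] -0.35 turn -0.08
```

```bash
python3 -m handwheel '[[[-0.15,0,-0.25,0],[-0.05,0,-0.1,0],[0,0,0,0]]]' | tail -5; python3 st.py -32.3 -40 89 25
```

```text
time_s: 3.2
tcp_pos: [0.5145, -0.1442, 0.0897]
eef_rot: [154.9, 89.7, -17.1]
contact_force: [0.5, -0.2, 0.1]
gripper_width: 0.0707
t 3.2 tcp [ 0.5145 -0.1442  0.0897] box [-33.5 -40.5] jaw -172.0 phi 25.4 w 70.7 F [ 0.5 -0.2  0.1] A [  7.9 -20.8] B [-74.9 -60.2]
J [  5.  15. -28.   0. -47.   2.]
need rows xyz [0.03 0.  ] -0.02 turn -0.09
```

```bash
python3 -m handwheel '[[[0.06,0.2,0,0],[0.06,0.2,0,0],[0.06,0.2,0,0],[0.06,0.2,0,0]]]' | tail -5; python3 st.py -33 21 89 25
```

```text
time_s: 3.6
tcp_pos: [0.5248, -0.1105, 0.0906]
eef_rot: [154.9, 89.6, -17.1]
contact_force: [0.2, -1.3, -0.0]
gripper_width: 0.0708
t 3.6 tcp [ 0.5248 -0.1105  0.0906] box [-33.7  -5.2] jaw -172.0 phi 25.4 w 70.8 F [ 0.2 -1.3 -0. ] A [ 7.8 14.5] B [-75.1 -24.8]
J [  9.  15. -27.   0. -47.  -1.]
need rows xyz [0.21 0.62] -0.04 turn -0.07
```

The force is about 1.3 N, as expected from the flap's spring. I'll carry on.

```bash
python3 -m handwheel '[[[0.07,0.2,-0.01,0],[0.07,0.2,-0.01,0],[0.06,0.2,-0.01,0],[0,0.03,0,0],[0,0,0,0]]]' | tail -5; python3 st.py -33 21 89 25
python3 - <<'E'
from plant import vision
import cv2
a=vision.capture("scene")[112:242,150:280];cv2.imwrite("pics/s4.png",cv2.resize(a,(600,600),interpolation=cv2.INTER_CUBIC))
E
```

```text
time_s: 4.1
tcp_pos: [0.5345, -0.0811, 0.0896]
eef_rot: [155.4, 89.6, -16.5]
contact_force: [-1.6, -0.6, -0.4]
gripper_width: 0.0708
t 4.1 tcp [ 0.5345 -0.0811  0.0896] box [-33.3  25.8] jaw -171.9 phi 25.5 w 70.8 F [-1.6 -0.6 -0.4] A [ 8.2 45.5] B [-74.7   6. ]
J [ 12.  15. -27.   0. -47.  -4.]
need rows xyz [-0.03 -0.12] -0.02 turn -0.1
```

View pics/s4.png

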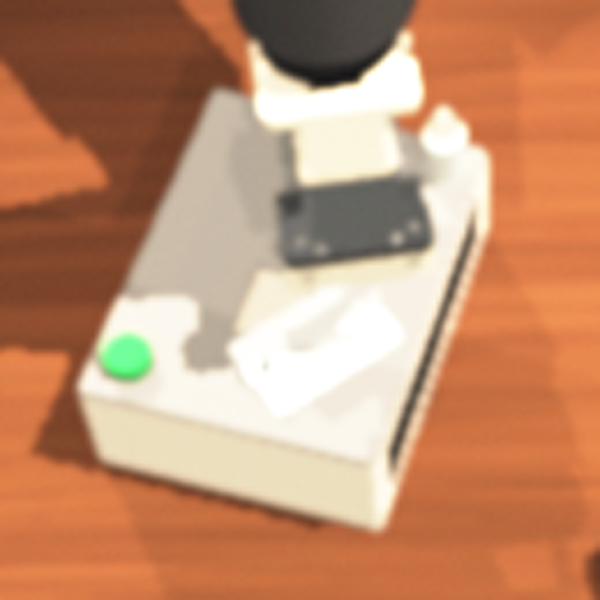

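```bash
python3 -m handwheel '[[[0.15,-0.06,0,0],[0.15,-0.06,0,0],[0.15,-0.05,0,0],[0.15,-0.05,0,0]]]' | tail -5; python3 st.py 20 23 89 25
```

```text
time_s: 4.55
tcp_pos: [0.5584, -0.0912, 0.0892]
eef_rot: [149.7, 89.7, -22.3]
contact_force: [-1.2, 0.6, 0.3]
gripper_width: 0.0714
t 4.55 tcp [ 0.5584 -0.0912  0.0892] box [-7.5 23.2] jaw -171.9 phi 25.5 w 71.4 F [-1.2  0.6  0.3] A [34.2 43.1] B [-49.2   3.4]
J [ 11.  18. -24.   0. -49.  -3.]
need rows xyz [ 0.65 -0.21] -0.01 turn -0.09
```

```bash
python3 -m handwheel '[[[0.12,-0.04,0,0],[0.12,-0.04,0,0],[0.12,-0.04,0,0],[0.1,-0.03,0,0]]]' | tail -5; python3 st.py 20 23 89 25
python3 - <<'E'
from plant import vision
import cv2
a=vision.capture("scene")[112:242,150:280];cv2.imwrite("pics/s5.png",cv2.resize(a,(600,600),interpolation=cv2.INTER_CUBIC))
E
```

```text
time_s: 4.95
tcp_pos: [0.5775, -0.0978, 0.0884]
eef_rot: [131.8, 89.9, -40.2]
contact_force: [-3.8, 4.4, 2.0]
gripper_width: 0.071
t 4.95 tcp [ 0.5775 -0.0978  0.0884] box [12.8 22.6] jaw -172.0 phi 25.4 w 71.0 F [-3.8  4.4  2. ] A [54.3 42.4] B [-28.8   2.9]
J [ 10.  19. -21.   0. -50.  -2.]
need rows xyz [ 0.18 -0.05] 0.02 turn -0.08
```

View pics/s5.png

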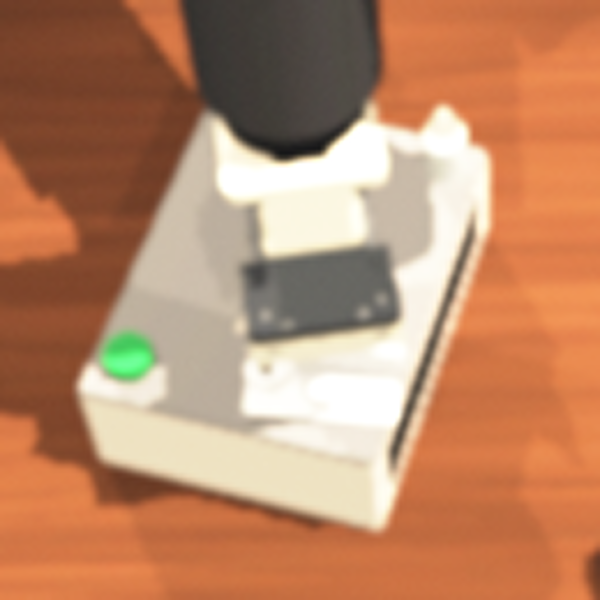

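```bash
python3 -m handwheel '[[[0.06,-0.01,0,0],[0.06,-0.01,0,0],[0.04,-0.01,0,0],[0,0,0,0]]]' 60 20 | tail -5; python3 st.py 20 23 89 25
python3 - <<'E'
from plant import vision
import cv2
a=vision.capture("scene")[112:242,150:280];cv2.imwrite("pics/s6.png",cv2.resize(a,(600,600),interpolation=cv2.INTER_CUBIC))
E
```

```text
time_s: 5.4
tcp_pos: [0.5847, -0.0979, 0.0882]
eef_rot: [-163.9, 90.0, 24.2]
contact_force: [-2.6, 3.2, 2.3]
gripper_width: 0.0601
t 5.4 tcp [ 0.5847 -0.0979  0.0882] box [19.7 24.7] jaw -172.0 phi 25.4 w 60.1 F [-2.6  3.2  2.3] A [56.3 42.1] B [-16.9   7.3]
J [  9.  20. -20.  -0. -50.  -1.]
need rows xyz [-0.01 -0.04] 0.02 turn -0.09
```

View pics/s6.png

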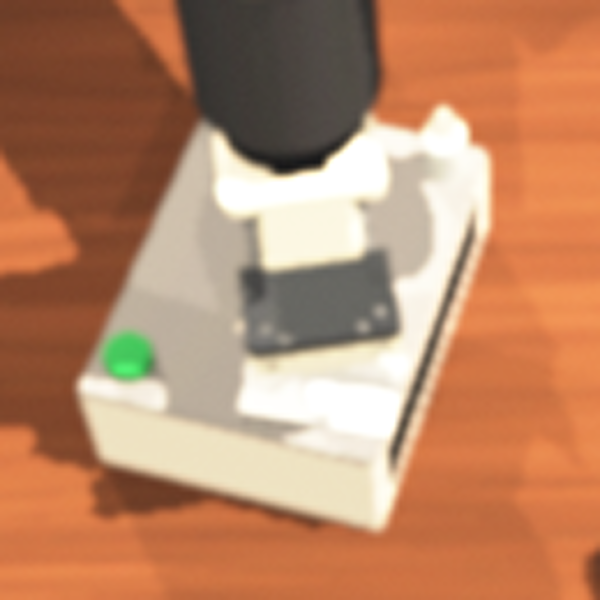

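```bash
python3 -m handwheel '[[[0.04,-0.05,0.03,0],[0.04,-0.04,0,0],[0.04,-0.04,0,0],[0,0,0,0],[0,0,0,0]]]' 48 20 | tail -5; python3 st.py 20 23 89 25
python3 - <<'E'
from plant import vision
import cv2
for n,(y,x) in {"scene":(112,150),"top":(145,225)}.items():
    a=vision.capture(n)[y:y+130,x:x+130];cv2.imwrite(f"pics/{n}7.png",cv2.resize(a,(600,600),interpolation=cv2.INTER_CUBIC))
E
```

```text
time_s: 5.95
tcp_pos: [0.5869, -0.1021, 0.0886]
eef_rot: [-34.3, 89.8, 153.8]
contact_force: [-3.9, 2.3, 3.0]
gripper_width: 0.0481
t 5.95 tcp [ 0.5869 -0.1021  0.0886] box [23.1 21.3] jaw -172.0 phi 25.4 w 48.1 F [-3.9  2.3  3. ] A [54.2 36.2] B [-8.1  6.5]
J [  9.  20. -19.  -0. -51.  -1.]
need rows xyz [-0.06  0.06] 0.01 turn -0.09
```

View pics/scene7.png

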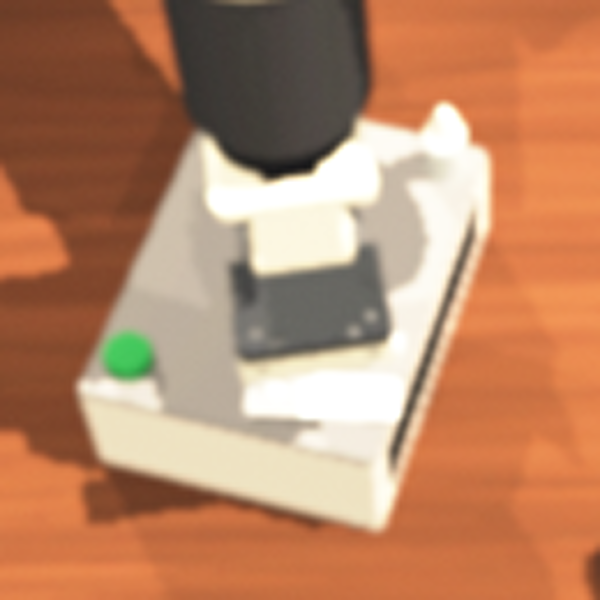

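View pics/top7.png

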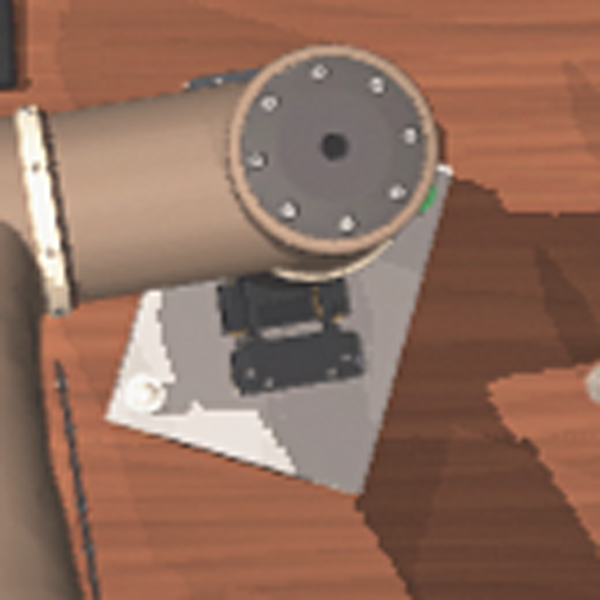

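```bash
python3 -m handwheel '[[[0,0,0.1,0],[0,0,0.1,0],[0,0,0,0]]]' | tail -5; python3 st.py 26 21 89 25;  python3 -m handwheel '[[[0.08,-0.03,0,0],[0.03,-0.02,0,0],[0,0,0,0]]]' 40 | tail -5; python3 st.py 26 21 89 25
```

```text
time_s: 6.35
tcp_pos: [0.5842, -0.1029, 0.0957]
eef_rot: [-16.0, 89.5, 172.0]
contact_force: [-4.9, 1.7, 2.1]
gripper_width: 0.0482
t 6.35 tcp [ 0.5842 -0.1029  0.0957] box [20.7 19.8] jaw -172.0 phi 25.4 w 48.2 F [-4.9  1.7  2.1] A [52.  34.6] B [-10.5   4.9]
J [  9.  20. -19.  -0. -52.  -1.]
need rows xyz [ 0.14 -0.01] -0.17 turn -0.07
time_s: 6.65
tcp_pos: [0.5881, -0.1044, 0.096]
eef_rot: [-21.6, 89.5, 166.3]
contact_force: [-4.3, 2.2, -0.2]
gripper_width: 0.0404
t 6.65 tcp [ 0.5881 -0.1044  0.096 ] box [24.9 19.5] jaw -172.0 phi 25.4 w 40.4 F [-4.3  2.2 -0.2] A [52.6 32.6] B [-2.8  6.3]
J [  9.  20. -18.  -0. -52.  -0.]
need rows xyz [0.04 0.03] -0.17 turn -0.07
```

```bash
python3 -m handwheel '[[[0,0,0.6,0],[0,0,0.8,0],[0,0,0.8,0],[0,0,0.5,0],[-0.6,0.5,0.5,0],[-0.8,0.5,0,0],[-0.8,0.5,0,0],[-0.8,0.5,0,0]]]' | tail -5; python3 st.py
python3 - <<'E'
from plant import vision
import cv2
for n,(y,x) in {"scene":(112,150),"top":(145,225)}.items():
    a=vision.capture(n)[y:y+130,x:x+130];cv2.imwrite(f"pics/{n}8.png",cv2.resize(a,(600,600),interpolation=cv2.INTER_CUBIC))
E
```

```text
time_s: 7.45
tcp_pos: [0.4792, -0.0249, 0.2339]
eef_rot: [174.6, 89.1, 2.4]
contact_force: [-0.3, 1.8, 1.1]
gripper_width: 0.0401
t 7.45 tcp [ 0.4792 -0.0249  0.2339] box [-102.8   62.8] jaw -172.2 phi 25.2 w 40.1 F [-0.3  1.8  1.1] A [-75.1  75.8] B [-130.5   49.8]
J [ 21.   1. -23.   0. -65. -13.]
```

View pics/scene8.png

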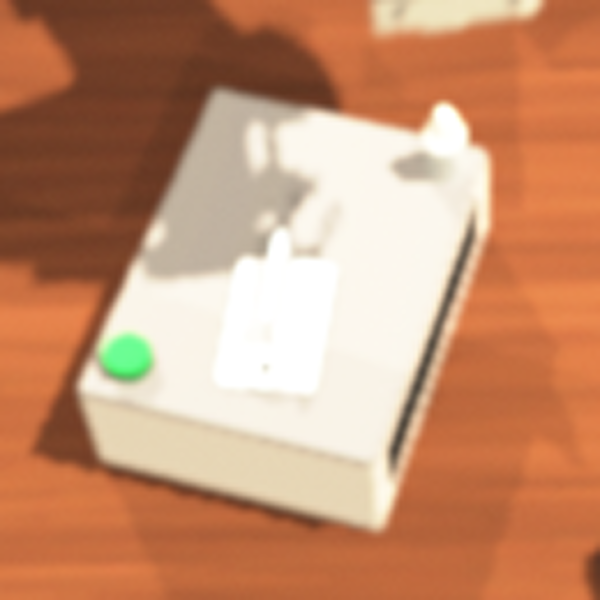

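The battery is gone from the deck and the flap at (275,325) is shut. The cap at (126,356) and the dropper at (445,130) look unmoved. I'll compare this with the first picture before handing in.

```bash
python3 -m handwheel '[[[-0.6,0.6,0.3,0],[-0.6,0.6,0.3,0],[0,0,0,0],[0,0,0,0],[0,0,0,0]]]' | tail -5
python3 - <<'E'
from plant import vision
import cv2,numpy as np
s=vision.capture("scene");cv2.imwrite("pics/sfull.png",s);cv2.imwrite("pics/tfull.png",vision.capture("top"))
a=cv2.imread("pics/scene0.png")
d=cv2.absdiff(s,a).max(2); o=np.hstack([a[112:242,150:280],s[112:242,150:280]]);cv2.imwrite("pics/cmp.png",cv2.resize(o,(800,400),interpolation=cv2.INTER_CUBIC))
n=lambda im,c:im
def g(im):
    h=cv2.cvtColor(im[150:220,165:200],cv2.COLOR_BGR2HSV);m=cv2.inRange(h,(45,100,80),(75,255,255));return cv2.moments(m,True)
for im in(a,s):
    m=g(im);print("cap",m["m10"]/m["m00"],m["m01"]/m["m00"])
E
```

```text
time_s: 8.05
tcp_pos: [0.434, 0.027, 0.2639]
eef_rot: [-176.0, 88.1, 12.1]
contact_force: [0.1, 0.7, -0.3]
gripper_width: 0.04
cap 12.082191780821917 39.12328767123287
cap 12.082191780821917 39.12328767123287
```

View pics/cmp.png

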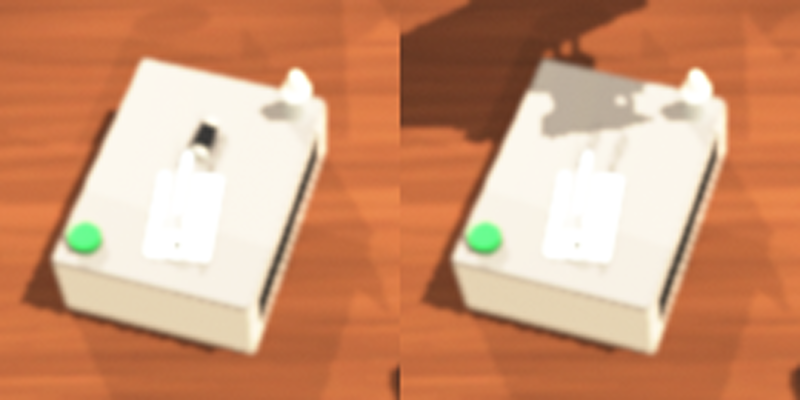

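View pics/sfull.png

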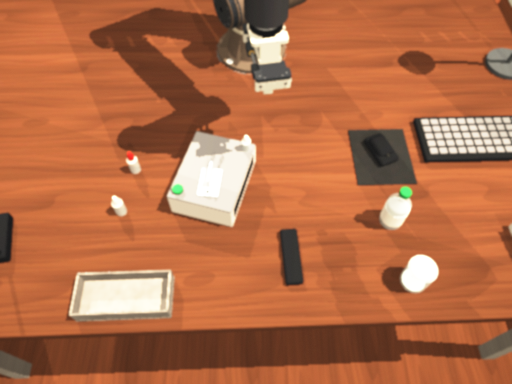

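The side-by-side shows the flap back where it started, an empty chute and the bystanders unmoved. The hand is clear of everything.

```bash
python3 -c "
from plant import close_job; print(close_job())"
```

```text
the job is handed in; nothing more can be done
None
```

The battery went into the box and the flap shut by itself over the hole; I handed the job in at about 8 s. The far finger swung the flap's plate open to roughly 55° and held it open. The near finger then pushed the battery along the chute until it fell in, and I lifted the hand straight up.

- **Last pictures:** the deck and chute are empty and the flap lies where it did at the start. In the scene view the cap's pixel position is identical, and the other bystanders look unmoved by eye.
- **Not seen directly:** the gripper hid the hole during the drop. I take the drop from the pusher ending about 10 mm past the hole's near edge, with only a steady force of about 5 N that I put down to the flap's spring, and from the battery being gone afterwards.
- **Unexplained reading:** the upward force was 2 to 3 N during the last part of the push. It went away after I raised the hand about 7 mm and pushed a little further, and I don't know the cause. The readings taken after each move never exceeded about 6 N.

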